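# Take the sensor head off its bayonet dock and stack it on the sloping rack

## Robot

A 6-joint arm with a two-finger parallel gripper is mounted at the origin on a cart in front of the work surface, level with it; the furniture and walls round the work are solid. World frame = base frame: x ahead of the robot, y to its left, z up, the work surface at z = 0. Lengths are in m, angles in rad, forces in N, time in s.
With the tool pointing down it reaches from about 0.35 to 0.975 m from the base axis. Payload 4.9 kg.
Tool frame: the origin (TCP) lies at the very end of the fingers, on their centre line; the grasp point (between the pads) lies behind it (manip.grip_depth is the z of the grasp point in the tool frame, in m); z points along the fingers, y is the direction in which the jaws open and shut (so a half turn about z gives the same grasp; the last joint's range is limited). The gripper opens to 85 mm and grips with 20 to 120 N. Pads are 22 mm wide; open, the fingers measure 114 mm over their backs; the gripper's body (76 mm by 85 mm) begins 54 mm behind the grasp point. The pads swing forward as they close: fully open they stand 13 mm farther back than shut.
Start: joints at [1.218, 0.053, 1.613, -0, 1.476, -0.119], TCP at [0.145, 0.608, 0.231] pointing down, gripper open.
Joint ranges: [-3.01, 3.01], [-1.01, 2.22], [0.06, 2.58], [-1.02, 4.17], [0.09, 2.62], [-3.14, 3.14]. Speed limits (rad/s): [2.57, 2.57, 3.14, 3.14, 3.14, 3.14].

## Interface

Orientations are given as a unit quaternion [w, x, y, z].
In Python, from plant import state, optics, manip, silhouettes, place_of gives the robot as it stands. The module is installed in compiled form; this text tells all that it offers.
- The arm moves only by the tool jog_arm, never from a script. Its argument "increments" is a list of rows, each an object with "slide": the shift along the tool's x, y, z in mm, a list of three; "rotation": the turn, a rotation vector about the tool's x, y, z in degrees, a list of three. A call has 1 to 20 rows; each row shifts and turns the commanded pose from where the row before left it, along the tool's axes as they then stand; what a row does not reach is not made up. A row lasts 1/12 s, in which the tool goes at most 41.7 mm and 7.16 degrees, less where a joint would pass 70% of its speed; a pose out of reach is approached as far as the arm can. A call with a gripper value outside its range is refused whole. "fingers" is the opening, from 0 (shut) to 1 (fully open), set as the call begins (left out, the last holds). The fingers move at their own pace and stop on an object; the grip force is fixed at half the most. Time passes only in rows, so rows that do not move let the fingers close. It gives the time, the measured TCP pose, the force and the opening at its end, in the units of the state.
- state(): the state, without advancing time (a new reading comes with each control period).
- optics.grab_frame(name): name is "scene" or "side" or "wrist"; returns a dict with "frame" (480x640x3 uint8, blue, green, red), "camera_matrix" (3x3 intrinsics, pixels), "R" (3x3) and "t" (3): a world point X has camera coordinates R X + t. Camera axes: x right, y down, z forward; pixel columns grow to the right and rows downward; lengths in m; the calibration is good to about 2 mm. The wrist camera is an equidistant fisheye: a pixel r from the principal point sees the ray r / f radians off the axis. A picture is of the moment at which its call begins. There is no depth.
- manip.job_done(): hands the job in, once; it reports no verdict.
Trained networks look in the newest picture that a camera, given by its name, has taken for a name from the list of things; names that differ only in an ending like _2 or _b are one class to them, and where a whole thing is asked for, a point or a joint stands for the part that bears it (a point fixed in the world has none). Each returns a list of dicts, best first, with "score" (0 to 1); they miss things now and then, are a little off and sometimes report something else, mostly with a low value. They report only what shows in the picture. A call takes as long as a camera call.
- silhouettes(thing, camera): "mask" (480x640 bool, what is visible of it) and "bbox" ([left, top, right, bottom] in pixels, round what is visible of it).
- place_of(thing, camera): "uv" ([column, row] in pixels: a listed point, or the origin of a listed thing).
The state is a dict: "time": time; "joint_pos": joint angles; "joint_vel": joint speeds; "joint_efforts": joint torques, N m; "tool_pos": TCP position; "tool_rot": TCP orientation; "contact_force": force on the tool from outside, world axes, zero at the start; "ft_torque": the same for the moment, N m; "gripper_width": opening from 0.0 (shut) to 1.0 (fully open).
Only numpy, scipy, OpenCV 4.12 (cv2) and the standard library are available. Lean on these libraries where they do the work, as an engineer would, in place of code of your own. Each camera call takes 0.05 s, during which the arm holds its last target.

## Task

Take the taller of the two sensor heads off its dock: press that dock's release button fully down (it stays down), twist the head a quarter turn anticlockwise seen from above, and lift it straight off. Then stack it, foot down, squarely on the middle of the pale carton on the sloping rack, flat on the carton and with its side leaning back against the backstop, and let go. Leave the lower head, its button, the carton and everything else on the desk where they are.

Things in the scene. Friction and masses are not known exactly. Their poses are not given: they have to be found in the camera images.
- tall_dock: Dock that carries the taller head: fixed grey block 150 x 96 mm, 22 mm high. Origin at the centre of its underside, z up. A round mount is on its top with its axis 20 mm along +x from the origin; the release button is 48 mm along -x.
- tall_mount (a point): On the axis of that mount, where the head's foot stands, 22 mm above the desk; axes of the dock. Ring 66 mm across, top 34 mm above the desk; claws at +x and -x overhang the foot's lugs, gaps at +y and -y. Locked, the head's x lies along the dock's x (5 degrees, 2 mm play). Button down, 90 degrees anticlockwise from above (clear from 80, stop at 95) frees it; lift off by 14 mm or more.
- tall_head_center (a point): Centre of the housing of the taller sensor head: square grey block 54x54 mm, 60 mm high (x, y square to its sides, z up), on a bayonet foot 14 mm high, 30 mm across, with a lug 14 mm wide, 5.5 mm thick to each side, 52 mm over both, along x. The point is 44 mm above the foot's flat underside. Loose, 0.2 to 0.35 kg, starts locked in its dock. Take this one off.
- tall_release_top (a point): Centre of the top of the release button of the taller head's dock: upright steel cap 24 mm across, 34 mm above the desk when up; it goes straight down 7 mm.
- tall_release (a joint): How far that button is pressed, m: 0 up (pins block the head's turn), 0.007 fully down (free). It moves against about 3.5 N of friction and stays wherever it is left; below about 0.006 the pins still catch.
- low_dock: Second dock, the same as the first in every way; it carries the lower head and is to be left alone. Origin and axes as on the first.
- low_head_center (a point): Centre of the housing of the lower sensor head: square grey block 54x54 mm, 30 mm high (x, y square to its sides, z up), on a bayonet foot 14 mm high, 30 mm across, with a lug 14 mm wide, 5.5 mm thick to each side, 52 mm over both, along x. The point is 29 mm above the foot's flat underside. Loose but locked in its dock, top 66 mm above the desk; leave it alone.
- low_release (a joint): How far the lower head's release button is pressed, m; same kind as the other, to be left at 0.
- rack_slope: Shelf of the fixed dark steel rack: plate 190 mm wide (y), 100 mm deep (x from -100 to 0 mm), falling by 15 degrees towards a backstop square to it, 85 mm high, 4 mm thick. Origin: middle of the inner corner of shelf and backstop, 14 mm above the desk. x points down the slope into the backstop (face at x = 0), y runs along it, z is the shelf's normal.
- carton_center (a point): Centre of a pale closed carton, 59 mm (its x) by 92 mm (its y) by 36 mm (its z), loose, about 0.35 kg. It lies flat on the sloping shelf, long side against the backstop, axes along the shelf's, anywhere along the backstop; its top is 18 mm from this point along its z.
- stapler_center (a point): Centre of a stapler, 36 x 150 x 49 mm (long along its y), bystander on the desk.
- glue_stick_center (a point): Centre of an upright glue stick, 27 mm across, 98 mm high, bystander.
- fuse_carton_center (a point): Centre of a small brown carton, 42 x 68 x 40 mm (long along its y), bystander on the desk, not the one to stack on.
- mug_center (a point): Centre of a mug, 78 mm across, 112 mm with its handle, 92 mm high, bystander.
- tape_roll_center (a point): Centre of a roll of tape lying flat, 68 mm across, 18 mm high, bystander.
- hole_punch_center (a point): Centre of a hole punch, 54 x 112 x 50 mm (long along its y), bystander.

How it is judged:
By the outcome, as a careful person would: the job done as asked, in the order asked, and still so for the second after the job is handed in, with the robot touching nothing.
It also fails if it takes over 58 s, if anything falls off the work surface, if the arm or the gripper's body presses on something with over 40 N, if the wrist force passes 120 N, or if a joint passes its speed limit or range.

## Working session

There is one attempt and no reset: what is moved stays moved. The work goes in short steps, Python scripts to look and compute and a tool call to move; the robot and the scene stay as the last step left them, time stands still between calls to the robot, and variables do not carry over. Pictures are saved under pics/ and viewed, and the job is handed in when it is done.

Besides the shell and the picture viewer there is one more tool, called after "Request:" as a command line: name --argument value ..., lists and objects as JSON in quotes. jog_arm: Moves the arm, as the interface text tells. Its arguments: {"type":"object","properties":{"increments":{"type":"array","items":{"type":"object","properties":{"slide":{"type":"array","items":{"type":"number"}},"rotation":{"type":"array","items":{"type":"number"}}}}},"fingers":{"type":"number"}},"required":["increments"]}

```bash
mkdir -p pics; ls; python3 - <<'E'
from plant import state, optics, manip, silhouettes, place_of
import cv2
for n in ["scene","side","wrist"]:
    f=optics.grab_frame(n); cv2.imwrite(f"pics/{n}0.png",f["frame"])
    print(n,f["camera_matrix"].tolist(),f["R"].tolist(),f["t"].tolist())
s=state(); print(s); print(manip.grip_depth)
E
```

```text
pics
scene [[492.0447965652509, 0.0, 317.8743654775588], [0.0, 492.0447965652509, 240.85748571716468], [0.0, 0.0, 1.0]] [[0.8872439506258388, -0.4611179899309766, -0.012975802089643811], [-0.3342624753395069, -0.6232652825850925, -0.7069717003558421], [0.31791000245000045, 0.6315936881303842, -0.7071227923466332]] [-0.4822608297073995, 0.31465406998209083, 0.7989716989375384]
side [[575.9845639806547, 0.0, 326.6947450469745], [0.0, 575.9845639806547, 233.38866959658796], [0.0, 0.0, 1.0]] [[0.6872561989991027, 0.7263958017820787, 0.005296800041217726], [0.6461152517689692, -0.6079363781664073, -0.4614633696550921], [-0.3319849369607408, 0.32056590469867785, -0.8871434508442766]] [-0.487655035309734, -0.27847272105435456, 1.4740971740209072]
wrist [[371.64829954431775, 0.0, 324.79068472881875], [0.0, 371.64829954431775, 239.32086894568954], [0.0, 0.0, 1.0]] [[0.23163412638567715, 0.9728017818202477, -0.0015247232196071402], [0.9373227864674226, -0.2227662283008387, 0.26795746210465277], [0.260329839746603, -0.06349725045992813, -0.9634295374969246]] [-0.6243993893267666, -0.03495328160031497, 0.3787489977823825]
{'time': 0.15, 'joint_pos': array([ 1.21798421e+00,  5.32371518e-02,  1.61399796e+00,  5.33956777e-06,
        1.47601210e+00, -1.19017654e-01]), 'joint_vel': array([ 1.23932391e-03, -1.94270760e-03, -5.17637865e-03, -1.55352385e-03,
       -5.68164206e-05, -6.09399194e-04]), 'joint_efforts': array([ 8.74180660e-05, -3.94242668e+01, -3.70721447e+01, -1.54884283e-04,
        4.74450731e-03, -1.57026255e-05]), 'tool_pos': array([0.14462963, 0.60752384, 0.23031407]), 'tool_rot': array([-1.95946078e-04,  1.16631396e-01,  9.93174926e-01, -8.03742978e-04]), 'contact_force': array([ 0.1960856 ,  0.03333356, -0.26992214]), 'ft_torque': array([-0.0175637 ,  0.05844852, -0.01329026]), 'gripper_width': 1.0015495735704225}
-0.0187
```

View pics/scene0.png

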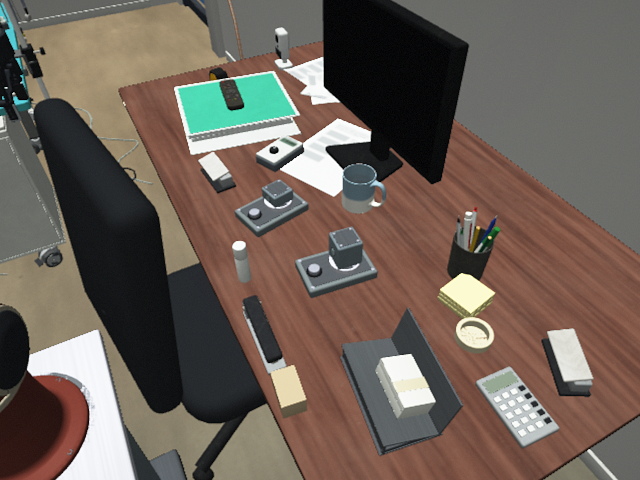

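View pics/side0.png

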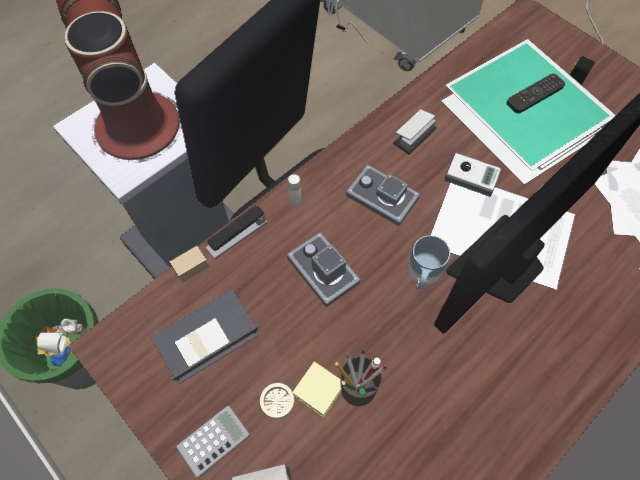

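View pics/wrist0.png

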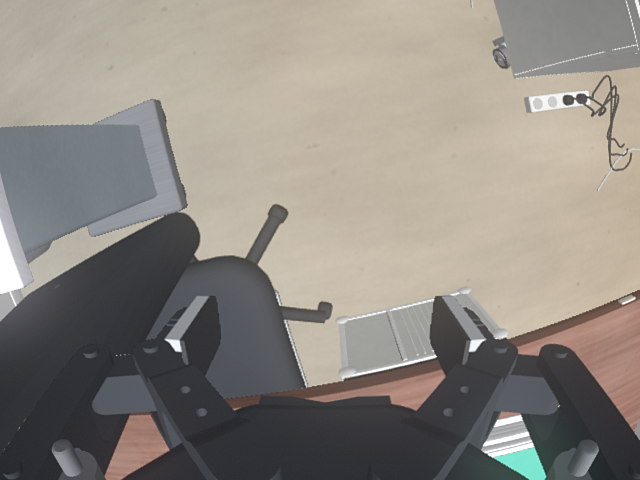

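```bash
python3 - <<'E'
from plant import state, optics, manip, silhouettes, place_of
for n in ["scene","side","wrist"]:
  for th in ["tall_dock","tall_mount","tall_head_center","tall_release_top","low_dock","low_head_center","rack_slope","carton_center"]:
    print(n,th,[(round(d["score"],2),[round(float(x),1) for x in d["uv"]]) for d in place_of(th,n)][:3])
print(state()["time"])
E
```

```text
scene tall_dock [(0.96, [332.8, 272.1]), (0.46, [277.7, 195.2])]
scene tall_mount [(0.72, [346.2, 264.4])]
scene tall_head_center [(0.75, [343.1, 249.2]), (0.51, [361.3, 190.6])]
scene tall_release_top [(0.61, [312.3, 266.8])]
scene low_dock [(0.91, [274.4, 214.7])]
scene low_head_center [(0.88, [277.8, 192.7])]
scene rack_slope [(0.68, [412.3, 379.8])]
scene carton_center [(0.95, [405.4, 383.1])]
side tall_dock [(0.85, [323.7, 270.8]), (0.43, [327.1, 267.1])]
side tall_mount [(0.81, [326.5, 273.4])]
side tall_head_center [(0.68, [327.9, 267.7])]
side tall_release_top [(0.53, [308.9, 250.1])]
side low_dock [(0.58, [382.1, 197.8])]
side low_head_center [(0.77, [395.4, 189.5]), (0.34, [237.3, 227.9])]
side rack_slope [(0.55, [217.0, 352.0])]
side carton_center [(0.9, [204.8, 344.0])]
wrist tall_dock []
wrist tall_mount []
wrist tall_head_center []
wrist tall_release_top []
wrist low_dock []
wrist low_head_center []
wrist rack_slope []
wrist carton_center []
1.35
```

```bash
cat > h.py <<'E'
import numpy as np, cv2
from plant import state, optics, manip, silhouettes, place_of
from scipy.spatial.transform import Rotation as Rn
from scipy.optimize import minimize
def proj(f,X,fish=False):
    X=np.atleast_2d(X); c=X@f["R"].T+f["t"]; K=f["camera_matrix"]
    if fish:
        r=np.hypot(c[:,0],c[:,1]); th=np.arctan2(r,c[:,2]); k=th/np.maximum(r,1e-9)
        return np.c_[K[0,0]*c[:,0]*k+K[0,2],K[1,1]*c[:,1]*k+K[1,2]]
    return np.c_[K[0,0]*c[:,0]/c[:,2]+K[0,2],K[1,1]*c[:,1]/c[:,2]+K[1,2]]
def ray(f,uv,fish=False):
    K=f["camera_matrix"]; a=(uv[0]-K[0,2])/K[0,0]; b=(uv[1]-K[1,2])/K[1,1]
    if fish:
        th=np.hypot(a,b); s=np.sin(th)/max(th,1e-9); d=np.array([a*s,b*s,np.cos(th)])
    else: d=np.array([a,b,1.])
    d=f["R"].T@d; return -f["R"].T@f["t"], d/np.linalg.norm(d)
def onz(f,uv,z,fish=False):
    o,d=ray(f,uv,fish); return o+d*(z-o[2])/d[2]
def tri(rs):
    A=np.zeros((3,3));b=np.zeros(3)
    for o,d in rs:
        P=np.eye(3)-np.outer(d,d); A+=P;b+=P@o
    X=np.linalg.solve(A,b); return X,[np.linalg.norm((np.eye(3)-np.outer(d,d))@(X-o)) for o,d in rs]
def box(lo,hi):
    return np.array([[x,y,z] for x in(lo[0],hi[0]) for y in(lo[1],hi[1]) for z in(lo[2],hi[2])])
def hull(f,P,fish=False):
    m=np.zeros((480,640),np.uint8)
    cv2.fillConvexPoly(m,cv2.convexHull(np.round(proj(f,P,fish)*16).astype(np.int32)),1,cv2.LINE_AA,4) if False else cv2.fillConvexPoly(m,cv2.convexHull(np.round(proj(f,P,fish)).astype(np.int32)),1)
    return m>0
E
python3 - <<'E'
from h import *
F={n:optics.grab_frame(n) for n in("scene","side")}
np.save("F.npy",F,allow_pickle=True)
uv=dict(tall_mount=([346.2,264.4],[326.5,273.4]),head=([343.1,249.2],[327.9,267.7]),rel=([312.3,266.8],[308.9,250.1]),dock=([332.8,272.1],[323.7,270.8]),low=([277.8,192.7],[395.4,189.5]),lowdock=([274.4,214.7],[382.1,197.8]),rack=([412.3,379.8],[217,352]),carton=([405.4,383.1],[204.8,344]))
for k,(a,b) in uv.items():
    X,e=tri([ray(F["scene"],a),ray(F["side"],b)]); print(k,X.round(4),np.round(e,4))
M={}
for th in("tall_dock","tall_head_center","carton_center","rack_slope"):
    for n in F:
        r=silhouettes(th,n)
        print(th,n,[(round(d["score"],2),list(np.round(d["bbox"])),int(d["mask"].sum())) for d in r])
        if r: M[th,n]=r[0]["mask"]
np.save("M.npy",M,allow_pickle=True)
for n in F:
    im=F[n]["frame"].copy()
    c=(335,265) if n=="scene" else (325,268)
    cr=im[c[1]-55:c[1]+55,c[0]-70:c[0]+70]; c2=(400,390) if n=="scene" else (205,335)
    cr2=im[c2[1]-70:c2[1]+70,c2[0]-70:c2[0]+70]
    cv2.imwrite(f"pics/z_{n}.png",cv2.resize(cr,None,fx=5,fy=5,interpolation=cv2.INTER_CUBIC))
    cv2.imwrite(f"pics/zr_{n}.png",cv2.resize(cr2,None,fx=4,fy=4,interpolation=cv2.INTER_CUBIC))
E
```

```text
tall_mount [0.6417 0.0629 0.0181] [0.0018 0.0018]
head [0.6418 0.0685 0.0537] [0.0039 0.0039]
rel [0.5737 0.075  0.0291] [0.0041 0.0041]
dock [ 0.6209  0.0755 -0.0117] [0.0025 0.0025]
low [0.6032 0.3206 0.0391] [0.0006 0.0006]
lowdock [ 0.582   0.3037 -0.0074] [0.0019 0.0019]
rack [ 0.6121 -0.22    0.0119] [0.0003 0.0003]
carton [ 0.5892 -0.2287  0.0337] [0. 0.]
tall_dock scene [(0.72, [np.float64(293.0), np.float64(249.0), np.float64(376.0), np.float64(302.0)], 2251), (0.7, [np.float64(262.0), np.float64(179.0), np.float64(294.0), np.float64(207.0)], 559)]
tall_dock side [(0.62, [np.float64(288.0), np.float64(233.0), np.float64(361.0), np.float64(306.0)], 2006)]
tall_head_center scene [(0.95, [np.float64(327.0), np.float64(227.0), np.float64(362.0), np.float64(266.0)], 1103)]
tall_head_center side [(0.92, [np.float64(311.0), np.float64(247.0), np.float64(350.0), np.float64(288.0)], 983), (0.18, [np.float64(150.0), np.float64(289.0), np.float64(256.0), np.float64(379.0)], 3530)]
carton_center scene [(0.91, [np.float64(374.0), np.float64(352.0), np.float64(437.0), np.float64(419.0)], 2637)]
carton_center side [(0.56, [np.float64(178.0), np.float64(319.0), np.float64(227.0), np.float64(366.0)], 1316), (0.39, [np.float64(350.0), np.float64(164.0), np.float64(424.0), np.float64(228.0)], 1805)]
rack_slope scene [(0.59, [np.float64(343.0), np.float64(307.0), np.float64(464.0), np.float64(447.0)], 6746), (0.49, [np.float64(328.0), np.float64(226.0), np.float64(362.0), np.float64(267.0)], 1119)]
rack_slope side [(0.65, [np.float64(150.0), np.float64(290.0), np.float64(258.0), np.float64(378.0)], 3559)]
```

View pics/z_scene.png

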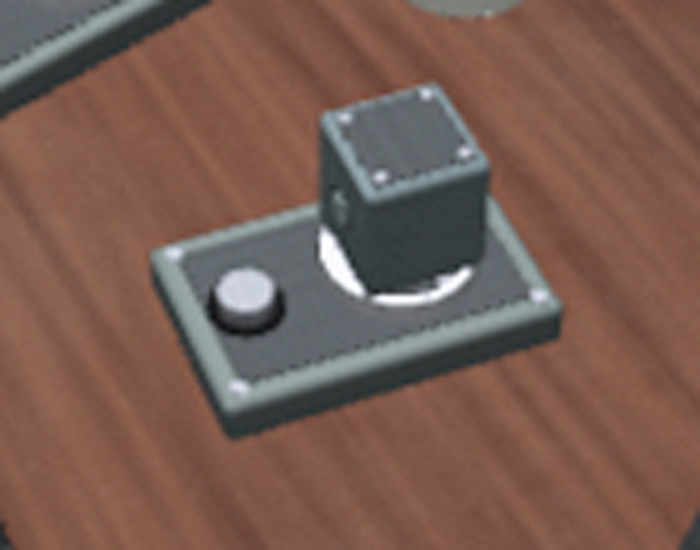

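View pics/z_side.png

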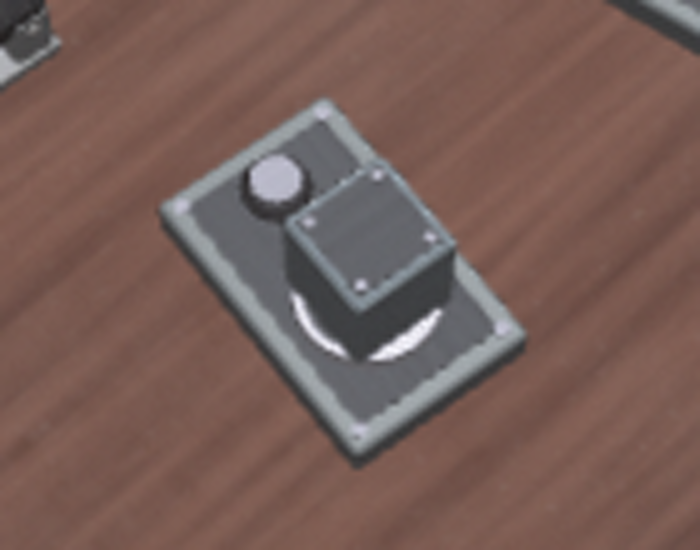

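View pics/zr_scene.png

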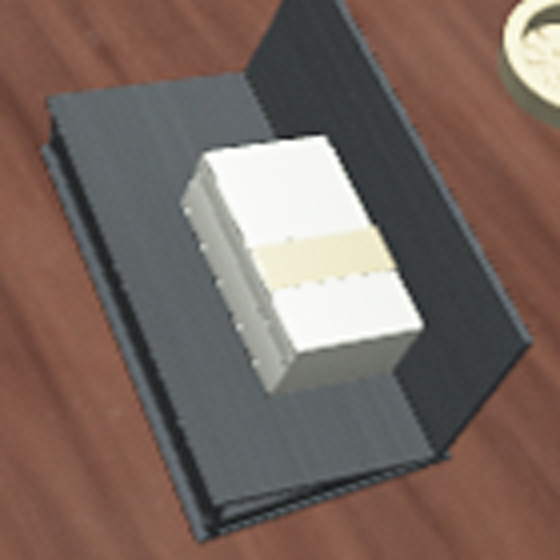

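View pics/zr_side.png

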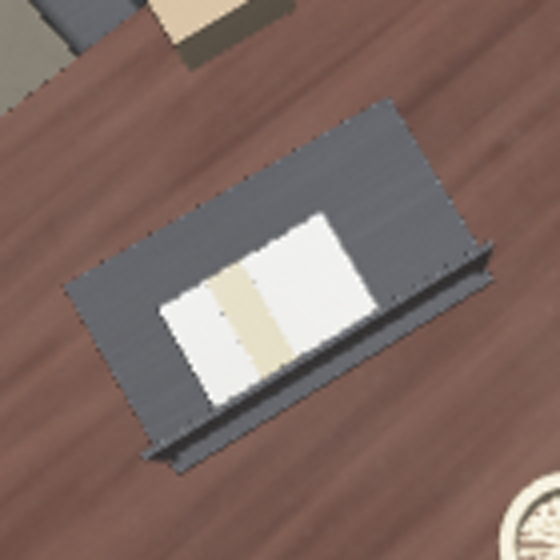

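```bash
cat > fit.py <<'E'
from h import *
from scipy.optimize import least_squares
F=np.load("F.npy",allow_pickle=True).item()
def px(n,p,o,s): return (np.array(p,float)+.5)/s-.5+np.array(o)
# dock
D=[]
sc=lambda p:px("scene",p,(265,210),5); sd=lambda p:px("side",p,(255,213),5)
for X,p in [((-.075,.048,.022),(155,256)),((-.075,-.048,.022),(230,412)),((.075,-.048,.022),(562,315)),((-.075,-.048,0),(232,437)),((.075,-.048,0),(560,335)),((-.048,0,.034),(246,290))]: D.append(("scene",X,sc(p)))
for X,p in [((-.075,.048,.022),(325,98)),((-.075,-.048,.022),(160,210)),((.075,-.048,.022),(357,453)),((.075,.048,.022),(525,335)),((-.048,0,.034),(277,178))]: D.append(("side",X,sd(p)))
H=[]
for X,p in [((-.027,.027),(322,115)),((.027,.027),(437,86)),((.027,-.027),(490,160)),((-.027,-.027),(374,200))]: H.append(("scene",(*X,.096),sc(p)))
for X,p in [((-.027,.027),(377,160)),((.027,.027),(456,240)),((.027,-.027),(362,308)),((-.027,-.027),(285,217))]: H.append(("side",(*X,.096),sd(p)))
def T(q,X):
    c,s=np.cos(q[2]),np.sin(q[2]); X=np.array(X); return np.array([q[0]+c*X[0]-s*X[1],q[1]+s*X[0]+c*X[1],X[2]])
def fit(L,q0,tag):
    r=lambda q:np.concatenate([proj(F[n],T(q,X))[0]-p for n,X,p in L])
    s=least_squares(r,q0); print(tag,s.x[:2].round(4),np.degrees(s.x[2]).round(2),"rms px",np.sqrt(np.mean(s.fun**2)).round(2)); print(s.fun.reshape(-1,2).round(1).tolist()); return s.x
q=fit(D,[.62,.07,0],"dock"); print("mount",T(q,(.02,0,0)),"btn",T(q,(-.048,0,.034)))
for n in F: fit([d for d in D if d[0]==n],q,"dock "+n)
fit(H,[.64,.07,0],"head")
# rack
sc=lambda p:px("scene",p,(330,320),4); sd=lambda p:px("side",p,(135,265),4)
a=np.radians(15)
def TR(q,X):
    R=Rn.from_euler("zy",[q[2],15],degrees=False).as_matrix() if False else Rn.from_euler("ZY",[q[2],a]).as_matrix()
    return R@np.array(X)+[q[0],q[1],.014]
Rk=[("scene",(-.1,.095,0),sc((50,102))),("scene",(-.1,-.095,0),sc((208,508))),("scene",(0,.095,0),sc((246,73))),("scene",(0,-.095,0),sc((437,458))),("scene",(0,-.095,.085),sc((526,343))),
 ("side",(-.1,.095,0),sd((390,98))),("side",(-.1,-.095,0),sd((65,286))),("side",(0,.095,.085),sd((487,243))),("side",(0,-.095,.085),sd((146,455)))]
r=lambda q:np.concatenate([proj(F[n],TR(q,X))[0]-p for n,X,p in Rk])
for y0 in (0,.3,-.3):
    s=least_squares(r,[.61,-.22,y0]); print("rack",s.x[:2].round(4),np.degrees(s.x[2]).round(2),np.sqrt(np.mean(s.fun**2)).round(2)); 
print(s.fun.reshape(-1,2).round(1).tolist())
qr=s.x
C=[("scene",(-.059,.046,.036),sc((205,152))),("scene",(0,.046,.036),sc((327,136))),("scene",(0,-.046,.036),sc((424,326))),("scene",(-.059,-.046,.036),sc((294,350))),("scene",(-.059,-.046,0),sc((272,393))),
("side",(-.059,.046,.036),sd((322,211))),("side",(-.059,-.046,.036),sd((160,308))),("side",(0,-.046,.036),sd((216,408))),("side",(0,.046,.036),sd((378,308)))]
r2=lambda v:np.concatenate([proj(F[n],TR(qr,np.array(X)+[v[0],v[1],0]))[0]-p for n,X,p in C])
s=least_squares(r2,[0,0]); print("carton shift in rack",s.x.round(4),np.sqrt(np.mean(s.fun**2)).round(2)); print(s.fun.reshape(-1,2).round(1).tolist())
print("carton top centre world",TR(qr,(s.x[0]-.0295,s.x[1],.036)),"center",TR(qr,(s.x[0]-.0295,s.x[1],.018)))
def r3(v):
    return np.concatenate([proj(F[n],TR(v[:3],np.array(X)))[0]-p for n,X,p in Rk]+[proj(F[n],TR(v[:3],np.array(X)+[0,v[3],0]))[0]-p for n,X,p in C])
s=least_squares(r3,[*qr,0]); print("joint",s.x[:2].round(4),np.degrees(s.x[2]),s.x[3],np.sqrt(np.mean(s.fun**2)).round(2)); print(s.fun.reshape(-1,2).round(1).tolist())
E
python3 fit.py
```

```text
dock [0.6223 0.0681] -6.37 rms px 1.26
[[-1.0, -2.5], [-0.1, -0.7], [1.9, -2.3], [-0.2, 1.3], [1.5, 0.7], [0.8, -0.9], [-0.5, -1.8], [-2.0, -1.3], [-1.0, 0.9], [0.6, -0.5], [-1.0, -0.2]]
mount [0.64218363 0.0658815  0.        ] btn [0.57460329 0.0734245  0.034     ]
dock scene [0.6205 0.0672] -6.09 rms px 1.24
[[-1.6, -1.7], [-0.5, 0.1], [1.4, -1.9], [-0.6, 2.0], [1.1, 1.1], [0.2, -0.2]]
dock side [0.6244 0.0685] -6.31 rms px 0.91
[[0.2, -1.3], [-1.3, -0.8], [-0.1, 1.4], [1.4, 0.0], [-0.3, 0.3]]
head [0.6424 0.0659] -5.09 rms px 1.29
[[-0.8, -1.2], [0.6, -2.7], [1.8, -0.2], [-0.2, -0.4], [-0.2, -2.4], [0.2, -0.1], [-1.4, 1.1], [-2.1, 0.5]]
rack [ 0.6111 -0.2246] -10.24 1.33
rack [ 0.6111 -0.2246] -10.24 1.33
rack [ 0.6111 -0.2246] -10.24 1.33
[[-0.1, -2.6], [2.0, -1.4], [0.2, -1.1], [0.2, -0.5], [0.5, -0.2], [-1.3, -0.9], [-1.9, -0.6], [-0.4, -0.7], [-3.1, -0.7]]
carton shift in rack [-0.0015 -0.0116] 0.84
[[0.4, -1.2], [0.2, -1.2], [0.6, -0.7], [1.1, -1.0], [-1.3, 0.3], [-1.0, -0.3], [-1.5, -0.5], [-0.9, 0.4], [-0.4, 0.6]]
carton top centre world [ 0.58872863 -0.23235406  0.05679955] center [ 0.58414408 -0.23152594  0.03941289]
joint [ 0.6103 -0.2245] -10.181758432590893 -0.011393558558809035 1.14
[[-0.6, -2.4], [1.6, -1.1], [-0.3, -1.0], [-0.2, -0.4], [0.1, -0.1], [-1.6, -1.2], [-2.1, -0.9], [-0.6, -1.1], [-3.2, -1.0], [0.7, -1.3], [0.4, -1.3], [0.9, -0.8], [1.4, -1.1], [-0.9, 0.2], [-0.7, -0.0], [-1.2, -0.1], [-0.6, 0.7], [-0.1, 0.8]]
```

```bash
python3 - <<'E'
from h import *
F=np.load("F.npy",allow_pickle=True).item()
for a,b in [((45,103),(318,2)),((155,218),(182,95)),((172,405),(205,205)),((160,215),(205,205)),((100,100),(300,120)),((240,262),(294,180)),((358,180),(432,250))]:
    X,e=tri([ray(F["scene"],a),ray(F["side"],b)]); print(a,b,X.round(3),np.round(e,3))
for n in F: print(n,(-F[n]["R"].T@F[n]["t"]).round(3))
w=optics.grab_frame("wrist"); s=state()
R=Rn.from_quat(np.r_[s["tool_rot"][1:],s["tool_rot"][0]]).as_matrix()
C=-w["R"].T@w["t"]; print("cam in tool",R.T@(C-s["tool_pos"]),"axis in tool",R.T@w["R"][2])
print("table edge etc", onz(F["scene"],(200,265),0),onz(F["scene"],(270,400),0))
E
```

```text
(45, 103) (318, 2) [0.221 0.427 0.305] [0.026 0.026]
(155, 218) (182, 95) [0.301 0.013 0.343] [0.008 0.008]
(172, 405) (205, 205) [ 0.225  0.016 -0.14 ] [0.003 0.003]
(160, 215) (205, 205) [ 0.38  -0.027  0.282] [0.094 0.094]
(100, 100) (300, 120) [0.37  0.208 0.339] [0.104 0.104]
(240, 262) (294, 180) [0.437 0.152 0.054] [0.01 0.01]
(358, 180) (432, 250) [0.775 0.248 0.067] [0.005 0.005]
scene [ 0.279 -0.531  0.781]
side [ 1.004 -0.288  1.182]
cam in tool [ 0.06780501  0.00026838 -0.14313982] axis in tool [-2.68164844e-01  3.41538799e-04  9.63372981e-01]
table edge etc [ 3.73133477e-01  2.21484249e-01 -1.11022302e-16] [ 3.82270517e-01 -1.33941909e-01 -1.11022302e-16]
```

Request:
jog_arm --increments '[{"slide":[-40,-4,0]},{"slide":[-40,-4,0]},{"slide":[-40,-4,0]},{"slide":[-40,-4,0]},{"slide":[-40,-4,0]},{"slide":[-40,-5,0]},{"slide":[-40,-5,0]},{"slide":[-40,-5,0]},{"slide":[-20,-35,0]},{"slide":[-20,-35,0]},{"slide":[-20,-35,0]},{"slide":[-20,-35,0]},{"slide":[-20,-35,0]},{"slide":[-20,-35,0]},{"slide":[-20,-35,0]},{"slide":[-19,-35,0]},{"slide":[-19,-35,0]},{"slide":[-19,-35,0]},{"slide":[-19,-35,0]},{"rotation":[0,0,-7]}]' --fingers 0

```text
invalid input
```

```bash
cat > look.py <<'E'
from h import *
import sys
tag=sys.argv[1]
w=optics.grab_frame("wrist"); s=state()
np.save(f"W_{tag}.npy",{"w":w,"s":s},allow_pickle=True)
cv2.imwrite(f"pics/w_{tag}.png",w["frame"])
print(s["time"],s["tool_pos"].round(4),s["tool_rot"].round(4),s["joint_pos"].round(3),s["contact_force"].round(2))
if len(sys.argv)>2:
    f=optics.grab_frame("scene"); cv2.imwrite(f"pics/s_{tag}.png",f["frame"])
E
python3 look.py a 1
```

```text
1.95 [0.1448 0.608  0.2313] [ 0.      0.1166  0.9932 -0.    ] [ 1.218  0.053  1.613 -0.     1.476 -0.119] [-0.64 -0.79 -0.56]
```

View pics/w_a.png

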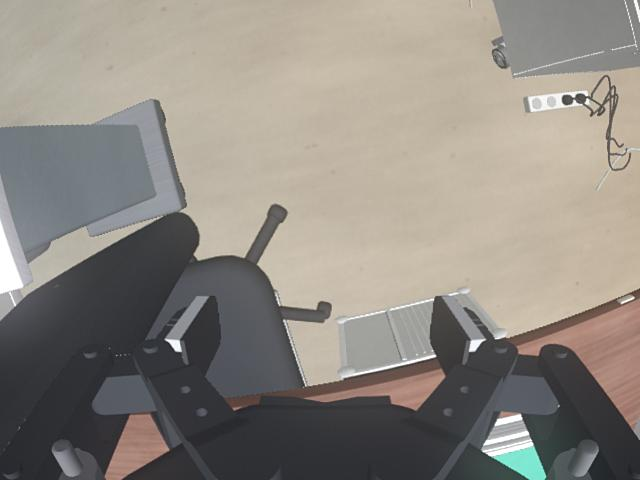

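View pics/s_a.png

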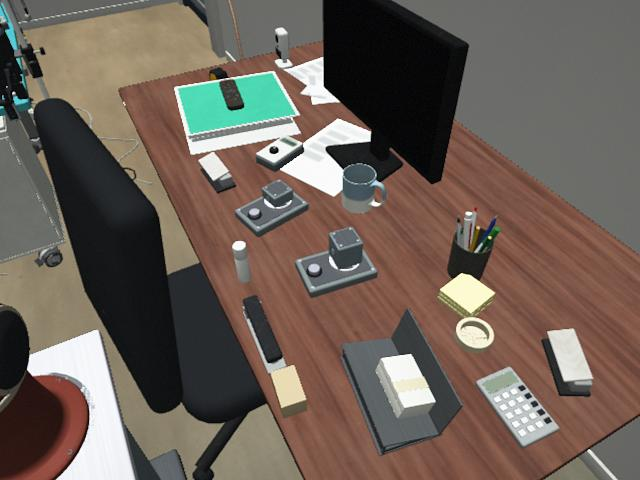

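Request:
jog_arm --increments '[{"slide":[-40,-4,0],"rotation":[0,0,0]},{"slide":[-40,-4,0],"rotation":[0,0,0]},{"slide":[-40,-4,0],"rotation":[0,0,0]},{"slide":[-40,-4,0],"rotation":[0,0,0]},{"slide":[-40,-4,0],"rotation":[0,0,0]},{"slide":[-40,-5,0],"rotation":[0,0,0]},{"slide":[-40,-5,0],"rotation":[0,0,0]},{"slide":[-40,-5,0],"rotation":[0,0,0]},{"slide":[-20,-35,0],"rotation":[0,0,0]},{"slide":[-20,-35,0],"rotation":[0,0,0]},{"slide":[-20,-35,0],"rotation":[0,0,0]},{"slide":[-20,-35,0],"rotation":[0,0,0]},{"slide":[-20,-35,0],"rotation":[0,0,0]},{"slide":[-20,-35,0],"rotation":[0,0,0]},{"slide":[-20,-35,0],"rotation":[0,0,0]},{"slide":[-19,-35,0],"rotation":[0,0,0]},{"slide":[-19,-35,0],"rotation":[0,0,0]},{"slide":[-19,-35,0],"rotation":[0,0,0]},{"slide":[-19,-35,0],"rotation":[0,0,0]},{"slide":[0,0,0],"rotation":[0,0,-7]}]' --fingers 0

```text
time: 3.67
tool_pos: [0.5703, 0.0691, 0.2315]
tool_rot: [0.001, 0.058, 0.998, -0.001]
contact_force: [-0.7, 0.1, -0.2]
gripper_width: 0.002
```

```bash
python3 look.py a 1
```

```text
3.7167 [0.5696 0.0718 0.2314] [ 1.000e-04  5.390e-02  9.985e-01 -2.000e-04] [-0.004 -0.068  1.733 -0.     1.477 -1.467] [-0.19 -0.47  0.01]
```

View pics/w_a.png

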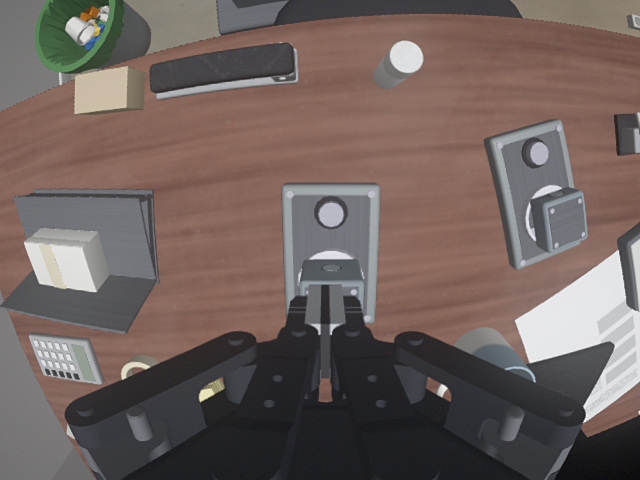

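View pics/s_a.png

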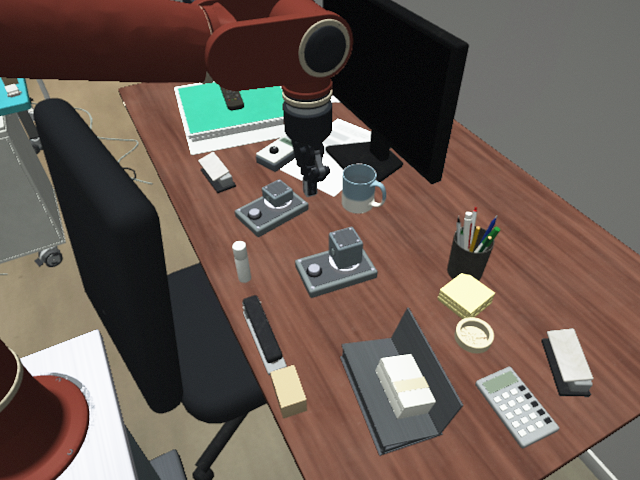

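```bash
python3 - <<'E'
from h import *
d=np.load("W_a.npy",allow_pickle=True).item(); w=d["w"]
for uv,z in [((331,213),.034),((284,185),.022),((380,185),.022),((378,322),.022),((286,322),.022)]: print(uv,onz(w,uv,z,True).round(4))
print([ (p["score"],p["uv"]) for p in place_of("tall_release_top","wrist")])
im=w["frame"][170:330,260:400]; cv2.imwrite("pics/wz_a.png",cv2.resize(im,None,fx=3.5,fy=3.5,interpolation=cv2.INTER_CUBIC))
E
```

```text
(331, 213) [0.5727 0.0745 0.034 ]
(284, 185) [0.5426 0.0329 0.022 ]
(380, 185) [0.5531 0.1243 0.022 ]
(378, 322) [0.6992 0.1116 0.022 ]
(286, 322) [0.6875 0.0133 0.022 ]
[(0.82, [330.8, 216.9])]
```

View pics/wz_a.png

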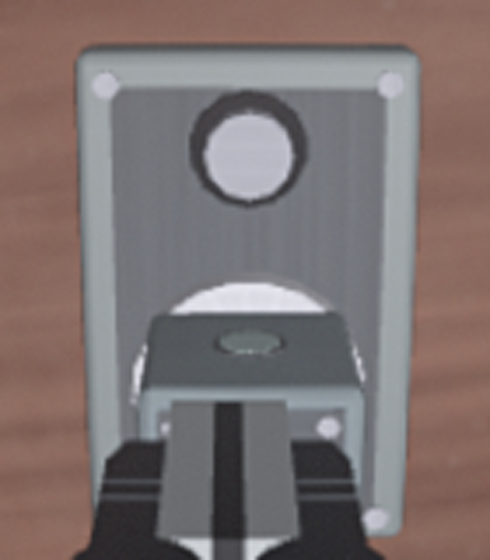

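Request:
jog_arm --increments '[{"slide":[1,3,35],"rotation":[0,0,0]},{"slide":[0,0,38],"rotation":[0,0,0]},{"slide":[0,0,38],"rotation":[0,0,0]},{"slide":[0,0,38],"rotation":[0,0,0]},{"slide":[0,0,25],"rotation":[0,0,0]},{"slide":[0,0,10],"rotation":[0,0,0]},{"slide":[0,0,0],"rotation":[0,0,0]},{"slide":[0,0,0],"rotation":[0,0,0]}]'

```text
time: 4.48
tool_pos: [0.5687, 0.0792, 0.0482]
tool_rot: [0.0, 0.056, 0.998, 0.0]
contact_force: [0.5, 0.5, 0.6]
gripper_width: 0.001
```

```bash
python3 look.py b 1
```

```text
4.5333 [0.5699 0.079  0.0495] [1.800e-03 5.570e-02 9.984e-01 1.000e-04] [ 0.008  0.116  1.868  0.     1.154 -1.451] [ 0.62  0.05 -0.06]
```

View pics/w_b.png

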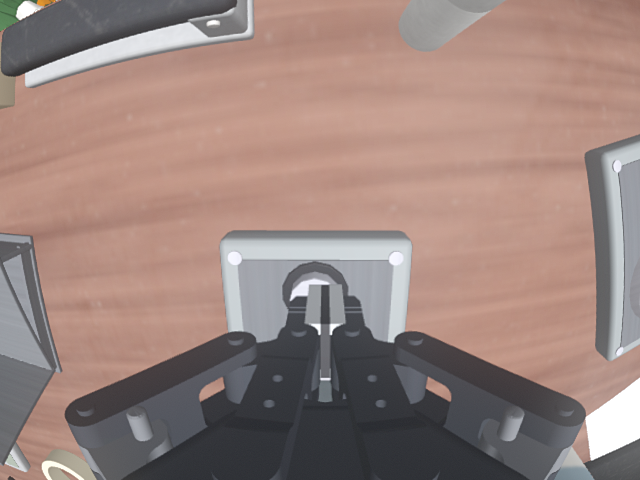

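View pics/s_b.png

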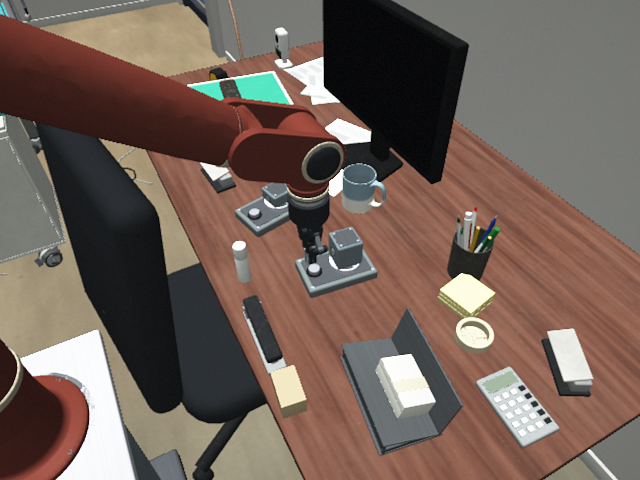

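Request:
jog_arm --increments '[{"slide":[0,-4.5,0],"rotation":[0,0,0]},{"slide":[0,0,7],"rotation":[0,0,0]},{"slide":[0,0,5],"rotation":[0,0,0]},{"slide":[0,0,3],"rotation":[0,0,0]},{"slide":[0,0,3],"rotation":[0,0,0]},{"slide":[0,0,2],"rotation":[0,0,0]},{"slide":[0,0,1],"rotation":[0,0,0]}]'

```text
time: 5.17
tool_pos: [0.568, 0.0736, 0.027]
tool_rot: [-0.0, 0.056, 0.998, -0.0]
contact_force: [-3.7, -1.1, 11.5]
gripper_width: -0.002
```

Request:
jog_arm --increments '[{"slide":[0,0,1],"rotation":[0,0,0]},{"slide":[0,0,0.5],"rotation":[0,0,0]},{"slide":[0,0,0],"rotation":[0,0,0]}]'

```text
time: 5.42
tool_pos: [0.5681, 0.0737, 0.027]
tool_rot: [-0.0, 0.056, 0.998, -0.0]
contact_force: [-6.3, -0.9, 15.0]
gripper_width: 0.001
```

Request:
jog_arm --increments '[{"slide":[0,0,-10],"rotation":[0,0,0]},{"slide":[0,0,-40],"rotation":[0,0,0]},{"slide":[0,0,-40],"rotation":[0,0,0]},{"slide":[0,0,-40],"rotation":[0,0,7]},{"slide":[0,0,0],"rotation":[0,0,7]},{"slide":[0,0,0],"rotation":[0,0,7]},{"slide":[0,0,0],"rotation":[0,0,7]},{"slide":[0,0,0],"rotation":[0,0,7]},{"slide":[0,0,0],"rotation":[0,0,7]},{"slide":[0,0,0],"rotation":[0,0,7]},{"slide":[0,0,0],"rotation":[0,0,7]},{"slide":[0,0,0],"rotation":[0,0,7]},{"slide":[0,0,0],"rotation":[0,0,7]},{"slide":[0,0,0],"rotation":[0,0,7]},{"slide":[0,0,0],"rotation":[0,0,7]},{"slide":[0,0,0],"rotation":[0,0,6]},{"slide":[0,0,0],"rotation":[0,0,0]}]'

```text
time: 6.83
tool_pos: [0.5674, 0.074, 0.1544]
tool_rot: [-0.0, 0.746, 0.666, -0.0]
contact_force: [0.4, -1.0, 1.2]
gripper_width: -0.003
```

```bash
python3 look.py c 1
```

```text
6.8833 [0.5675 0.0739 0.1544] [-3.000e-04  7.447e-01  6.674e-01 -2.000e-04] [-1.000e-03 -1.200e-02  1.810e+00  0.000e+00  1.345e+00  1.090e-01] [ 0.46  0.19 -0.7 ]
```

View pics/w_c.png

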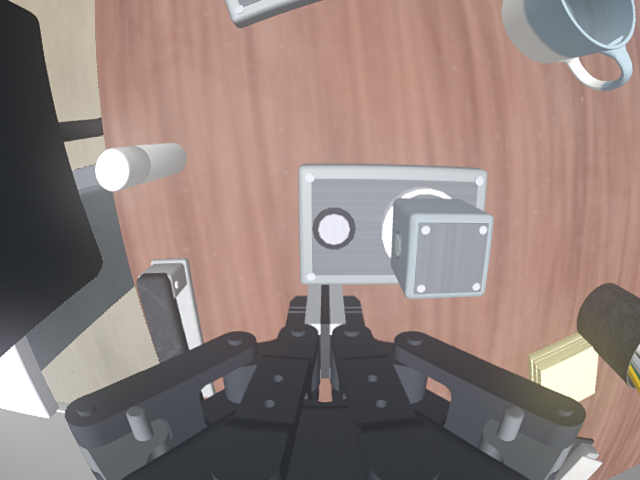

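View pics/s_c.png

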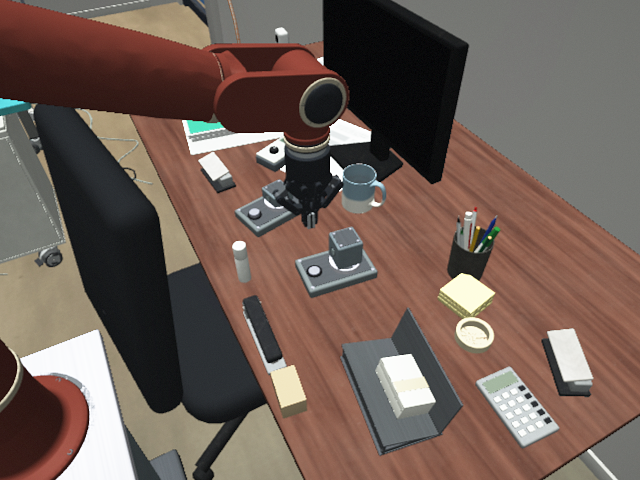

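```bash
python3 - <<'E'
from h import *
d=np.load("W_c.npy",allow_pickle=True).item(); w=d["w"]
im=w["frame"][150:310,285:505]; cv2.imwrite("pics/wz_c.png",cv2.resize(im,None,fx=3.5,fy=3.5,interpolation=cv2.INTER_CUBIC))
E
```

```text
(no output)
```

View pics/wz_c.png

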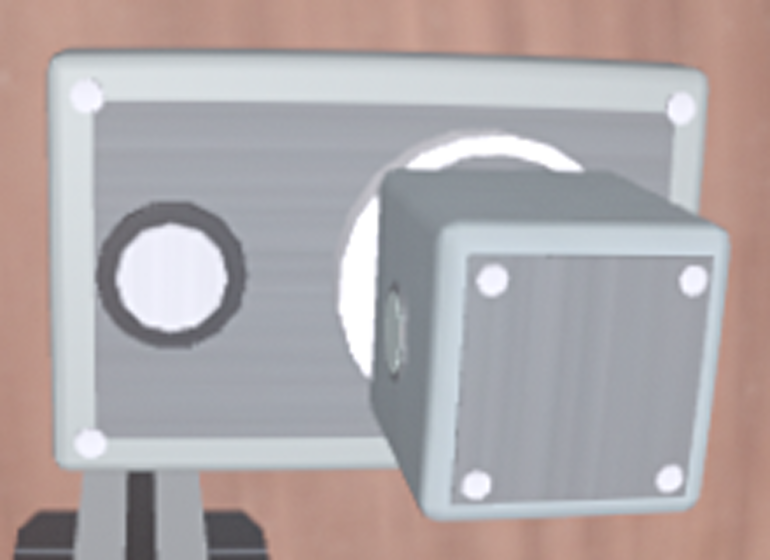

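```bash
python3 - <<'E'
from h import *
d=np.load("W_c.npy",allow_pickle=True).item(); w=d["w"]
P=lambda p:(np.array(p)+.5)/3.5-.5+[285,150]
def rep(n,pts,z):
    Q=np.array([onz(w,P(p),z,True) for p in pts]); print(n,Q.mean(0).round(4),[ (np.linalg.norm(Q[i]-Q[i-1])*1e3).round(1) for i in range(len(Q))],[np.degrees(np.arctan2(*(Q[i]-Q[i-1])[[1,0]])).round(1) for i in range(len(Q))]);return Q
rep("top",[(437,222),(730,226),(697,512),(424,520)],.096)
rep("screws",[(492,280),(693,280),(668,479),(476,485)],.096)
Q=rep("dock",[(50,52),(708,70),(55,468)],.022); print((Q[1]+Q[2])/2)
print("btn",onz(w,P((172,276)),.027,True))
s=d["s"]; R=Rn.from_quat(np.r_[s["tool_rot"][1:],s["tool_rot"][0]]).as_matrix(); print(R.round(3))
E
```

```text
top [0.6416 0.067  0.096 ] [np.float64(52.3), np.float64(52.3), np.float64(52.7), np.float64(51.8)] [np.float64(84.9), np.float64(-6.3), np.float64(-95.6), np.float64(173.2)]
screws [0.6429 0.0654 0.096 ] [np.float64(36.3), np.float64(36.3), np.float64(36.5), np.float64(36.1)] [np.float64(83.8), np.float64(-6.1), np.float64(-96.5), np.float64(173.7)]
dock [0.5989 0.088  0.022 ] [np.float64(94.1), np.float64(146.8), np.float64(174.6)] [np.float64(83.2), np.float64(-6.6), np.float64(-154.0)]
[0.62133018 0.06957963 0.022     ]
btn [0.57430302 0.07454701 0.027     ]
[[ 0.109  0.994 -0.001]
 [ 0.994 -0.109  0.   ]
 [ 0.    -0.001 -1.   ]]
```

Request:
jog_arm --increments '[{"slide":[0,25,0],"rotation":[0,0,0]},{"slide":[0.5,30,0],"rotation":[0,0,0]},{"slide":[0,20,0],"rotation":[0,0,0]},{"slide":[0,0,0],"rotation":[0,0,0]},{"slide":[0,0,0],"rotation":[0,0,0]},{"slide":[0,0,0],"rotation":[0,0,0]}]' --fingers 1

```text
time: 7.43
tool_pos: [0.6416, 0.0661, 0.1543]
tool_rot: [-0.0, 0.745, 0.667, -0.0]
contact_force: [-0.2, 0.3, 0.6]
gripper_width: 0.845
```

```bash
python3 look.py d
```

```text
7.4833 [0.6414 0.0662 0.1544] [-4.000e-04  7.451e-01  6.669e-01 -4.000e-04] [-0.013  0.156  1.633  0.     1.354  0.098] [-0.81 -0.48  1.24]
```

View pics/w_d.png

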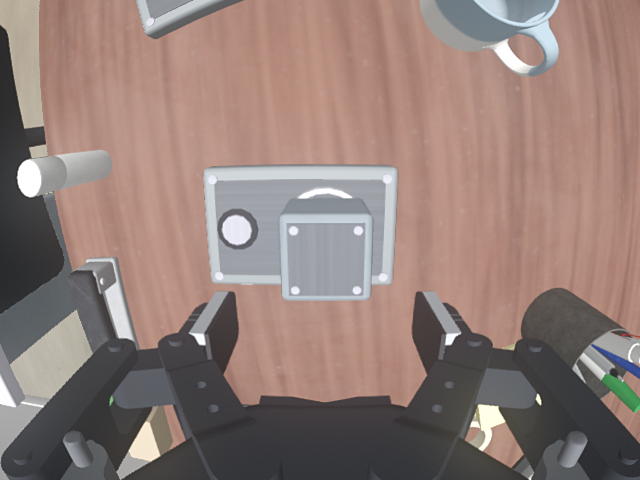

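Request:
jog_arm --increments '[{"slide":[0,0.5,25],"rotation":[0,0,0]},{"slide":[0,0,30],"rotation":[0,0,0]},{"slide":[0,0,30],"rotation":[0,0,0]},{"slide":[0,0,16],"rotation":[0,0,0]},{"slide":[0,0,8],"rotation":[0,0,0]},{"slide":[0,0,0],"rotation":[0,0,0]},{"slide":[0,0,0],"rotation":[0,0,0]}]' --fingers 1

```text
time: 8.07
tool_pos: [0.6428, 0.0661, 0.0465]
tool_rot: [0.0, 0.745, 0.667, 0.0]
contact_force: [0.7, -0.6, 1.0]
gripper_width: 1.003
```

```bash
python3 look.py e
```

```text
8.1167 [0.6437 0.066  0.0476] [0.0009 0.7453 0.6667 0.001 ] [-0.013  0.273  1.69  -0.     1.176  0.099] [0.62 0.13 0.32]
```

View pics/w_e.png

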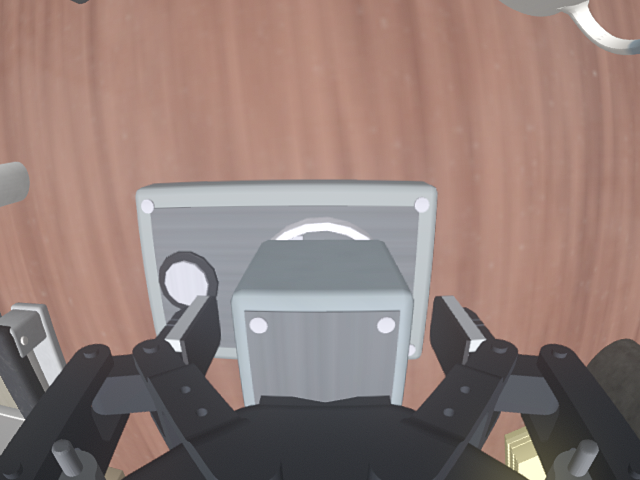

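Request:
jog_arm --increments '[{"slide":[0,-0.7,1],"rotation":[0,0,0]},{"slide":[0,0,0],"rotation":[0,0,0]},{"slide":[0,0,0],"rotation":[0,0,0]},{"slide":[0,0,0],"rotation":[0,0,0]},{"slide":[0,0,0],"rotation":[0,0,0]},{"slide":[0,0,0],"rotation":[0,0,0]},{"slide":[0,0,0],"rotation":[0,0,0]}]' --fingers 0

```text
time: 8.7
tool_pos: [0.6432, 0.066, 0.0465]
tool_rot: [0.001, 0.745, 0.667, 0.001]
contact_force: [-0.4, 0.6, 5.9]
gripper_width: 0.624
```

```bash
python3 look.py f
```

```text
8.75 [0.6432 0.066  0.0464] [7.000e-04 7.454e-01 6.666e-01 8.000e-04] [-0.013  0.274  1.691  0.     1.174  0.099] [-1.5   1.16  6.13]
```

Request:
jog_arm --increments '[{"slide":[0,0,0],"rotation":[0,0,-5]},{"slide":[0,0,0],"rotation":[0,0,-6]},{"slide":[0,0,0],"rotation":[0,0,-6]},{"slide":[0,0,0],"rotation":[0,0,-6]}]'

```text
time: 9.08
tool_pos: [0.6432, 0.0664, 0.0465]
tool_rot: [0.001, 0.596, 0.803, 0.001]
contact_force: [-0.4, 1.0, 4.8]
gripper_width: 0.625
```

Request:
jog_arm --increments '[{"slide":[0,0,0],"rotation":[0,0,-7]},{"slide":[0,0,0],"rotation":[0,0,-7]},{"slide":[0,0,0],"rotation":[0,0,-7]},{"slide":[0,0,0],"rotation":[0,0,-7]},{"slide":[0,0,0],"rotation":[0,0,-7]},{"slide":[0,0,0],"rotation":[0,0,-7]},{"slide":[0,0,0],"rotation":[0,0,-7]},{"slide":[0,0,0],"rotation":[0,0,-7]},{"slide":[0,0,0],"rotation":[0,0,-7]},{"slide":[0,0,0],"rotation":[0,0,-4]},{"slide":[0,0,0],"rotation":[0,0,0]},{"slide":[0,0,0],"rotation":[0,0,0]}]'

```text
time: 10.08
tool_pos: [0.6431, 0.0661, 0.0465]
tool_rot: [0.001, 0.056, 0.998, 0.0]
contact_force: [-0.9, -0.2, 6.0]
gripper_width: 0.625
```

```bash
python3 look.py g 1; python3 -c "
from h import *
print(state()['ft_torque'])"
```

```text
10.1333 [0.6431 0.0661 0.0464] [9.000e-04 5.570e-02 9.984e-01 1.000e-04] [-0.013  0.274  1.691  0.     1.175 -1.472] [-1.59  0.43  5.61]
[0.12008065 0.31909319 0.05796394]
```

View pics/w_g.png

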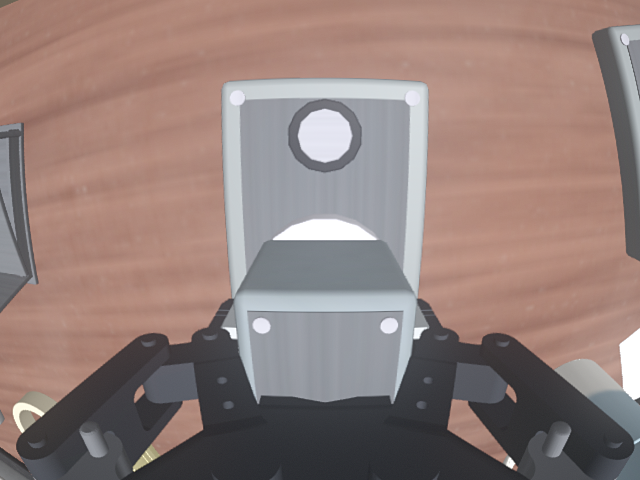

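View pics/s_g.png

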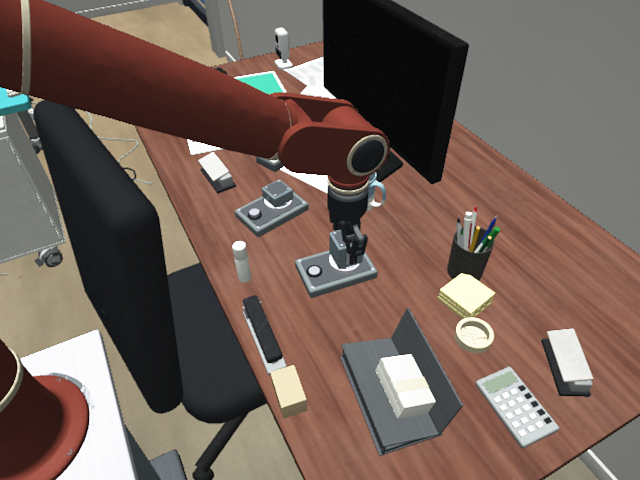

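Request:
jog_arm --increments '[{"slide":[0,0,-4],"rotation":[0,0,0]},{"slide":[0,0,-6],"rotation":[0,0,0]},{"slide":[0,0,-8],"rotation":[0,0,0]},{"slide":[0,0,0],"rotation":[0,0,0]}]'

```text
time: 10.52
tool_pos: [0.6429, 0.066, 0.0643]
tool_rot: [0.001, 0.056, 0.998, 0.0]
contact_force: [0.5, 0.2, -2.2]
gripper_width: 0.625
```

```bash
cat > plan.py <<'E'
from h import *
RK=np.array([.6107,-.2246,.014]); YAW=np.radians(-10.2); CY=-.0115
RR=Rn.from_euler("ZY",[YAW,np.radians(15)]).as_matrix()
def W(p): return RR@np.array(p)+RK
RT=np.c_[-RR[:,0],RR[:,1],-RR[:,2]]
def cur():
    s=state(); return s["tool_pos"],Rn.from_quat(np.r_[s["tool_rot"][1:],s["tool_rot"][0]]).as_matrix(),s
def delta(p_t):
    p,R,s=cur(); print("rotvec tool deg",np.degrees(Rn.from_matrix(R.T@RT).as_rotvec()).round(2),"world d",((p_t-p)*1e3).round(1),"cur tool",(R.T@(p_t-p)*1e3).round(1),"target-tool",(RT.T@(p_t-p)*1e3).round(1))
E
python3 - <<'E'
from plan import *
FT=.0244
tgt=W((-.027,CY,.036+FT)); print("final TCP",tgt, "foot",W((-.027,CY,.036)))
v=W((-.085,CY,.036+FT+.09)); print("view",v); delta(v)
E
```

```text
final TCP [ 0.59838131 -0.23406819  0.07933003] foot [ 0.59216594 -0.23294986  0.05576144]
view [ 0.56616861 -0.22827221  0.18127486]
rotvec tool deg [-0.48 15.11  3.79] world d [ -76.7 -294.3  117. ] cur tool [  43.2 -301.  -117.1] target-tool [  52.9 -303.2 -106.9]
```

Request:
jog_arm --increments '[{"slide":[0,0,-39],"rotation":[0,0,0]},{"slide":[0,0,-39],"rotation":[0,0,0]},{"slide":[0,0,-39],"rotation":[0,0,0]},{"slide":[5,-25,0],"rotation":[0,0,0]},{"slide":[5,-35,0],"rotation":[0,0,0]},{"slide":[5,-36,0],"rotation":[0,0,0]},{"slide":[5,-36,0],"rotation":[0,0,0]},{"slide":[5,-36,0],"rotation":[0,0,0]},{"slide":[5,-36,0],"rotation":[0,0,0]},{"slide":[5,-36,0],"rotation":[0,0,0]},{"slide":[5,-36,0],"rotation":[0,0,0]},{"slide":[3,-25,0],"rotation":[0,0,0]},{"slide":[0,0,0],"rotation":[-0.2,5,1.3]},{"slide":[0,0,0],"rotation":[-0.2,5,1.3]},{"slide":[0,0,0],"rotation":[-0.1,5,1.2]},{"slide":[0,0,0],"rotation":[0,0,0]},{"slide":[0,0,0],"rotation":[0,0,0]}]'

```text
time: 11.93
tool_pos: [0.5662, -0.2283, 0.1786]
tool_rot: [-0.13, 0.088, 0.988, 0.012]
contact_force: [-0.4, 0.4, -2.8]
gripper_width: 0.625
```

```bash
python3 look.py h 1; python3 - <<'E'
from plan import *
delta(W((-.027,CY,.036+.0244)))
E
```

```text
11.9833 [ 0.5658 -0.2281  0.1791] [-0.1297  0.0878  0.9876  0.0118] [-0.471  0.223  1.53  -0.074  1.639 -1.86 ] [-0.53 -0.07 -2.55]
rotvec tool deg [0.01 0.05 0.03] world d [  32.7   -6.  -100.3] cur tool [-58.   -0.1  88.4] target-tool [-58.1  -0.1  88.3]
```

View pics/w_h.png

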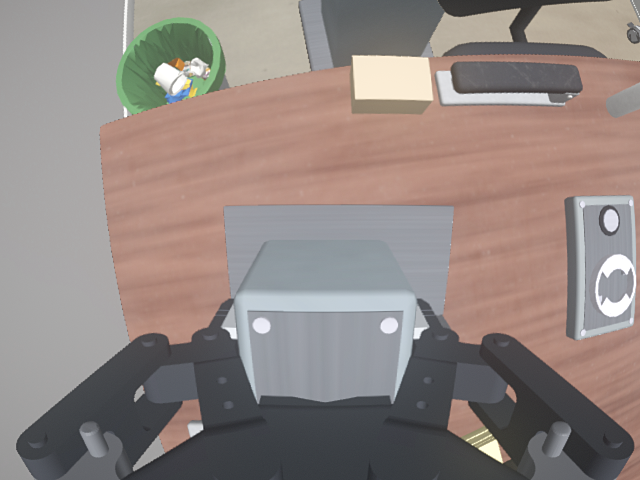

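View pics/s_h.png

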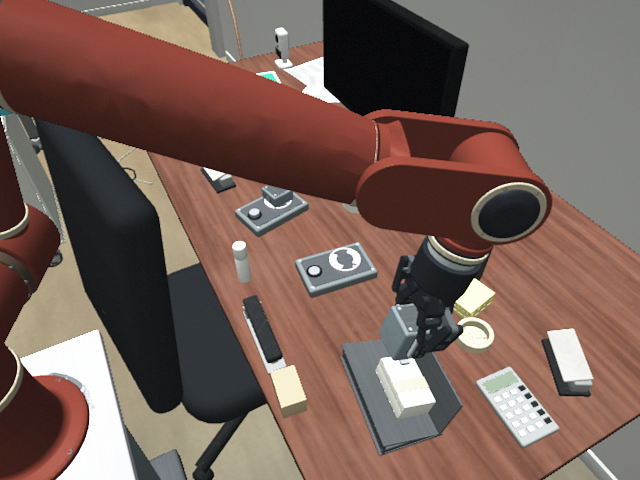

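Request:
jog_arm --increments '[{"slide":[10,30,-10],"rotation":[0,0,0]},{"slide":[10,35,-10],"rotation":[0,0,0]},{"slide":[0,35,0],"rotation":[0,0,0]},{"slide":[0,0,0],"rotation":[0,0,0]},{"slide":[0,0,0],"rotation":[0,0,0]}]'

```text
time: 12.45
tool_pos: [0.5695, -0.1257, 0.2053]
tool_rot: [-0.129, 0.087, 0.988, 0.011]
contact_force: [-0.1, -0.9, -3.3]
gripper_width: 0.627
```

```bash
python3 look.py i; python3 - <<'E'
from plan import *
d=np.load("W_h.npy",allow_pickle=True).item(); w=d["w"]
z=W((-.1,0,0))[2]
for uv in ((224,206),(452,206)): 
    print("edge",(RR.T@(onz(w,uv,z,True)-RK)).round(4))
E
```

```text
12.5 [ 0.5693 -0.1268  0.2049] [-0.1293  0.0874  0.9877  0.0112] [-0.328  0.146  1.574 -0.039  1.68  -1.721] [-0.27 -0.55 -2.4 ]
edge [-0.0993 -0.0931  0.0002]
edge [-0.0999  0.0942  0.    ]
```

View pics/w_i.png

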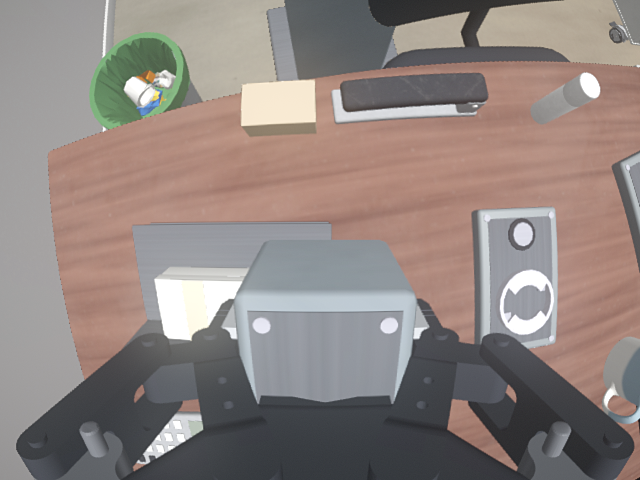

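```bash
python3 - <<'E'
from plan import *
d=np.load("W_i.npy",allow_pickle=True).item(); w=d["w"]
im=w["frame"][210:350,120:260]; cv2.imwrite("pics/wz_i.png",cv2.resize(im,None,fx=4,fy=4,interpolation=cv2.INTER_CUBIC))
# predictions
for p in [(-.1,-.095,0),(-.1,.095,0),(-.059,CY-.046,.036),(0,CY-.046,.036),(-.059,CY-.046,0),(-.059,CY+.046,.036),(-.059,CY-.01,.036),(-.059,CY+.01,.036)]:
    print(p,proj(w,W(p),True).round(1),((proj(w,W(p),True)-[120,210]+.5)*4-.5).round(0))
E
```

```text
(-0.1, -0.095, 0) [[130.5 224.5]] [[43. 60.]]
(-0.1, 0.095, 0) [[330.3 223.7]] [[843.  56.]]
(-0.059, -0.057499999999999996, 0.036) [[154.1 280. ]] [[138. 282.]]
(0, -0.057499999999999996, 0.036) [[164.6 338.9]] [[180. 517.]]
(-0.059, -0.057499999999999996, 0) [[169.5 266.1]] [[199. 226.]]
(-0.059, 0.0345, 0.036) [[256.2 283. ]] [[546. 293.]]
(-0.059, -0.0215, 0.036) [[191.7 281.4]] [[288. 287.]]
(-0.059, -0.0014999999999999996, 0.036) [[214. 282.]] [[378. 290.]]
```

View pics/wz_i.png

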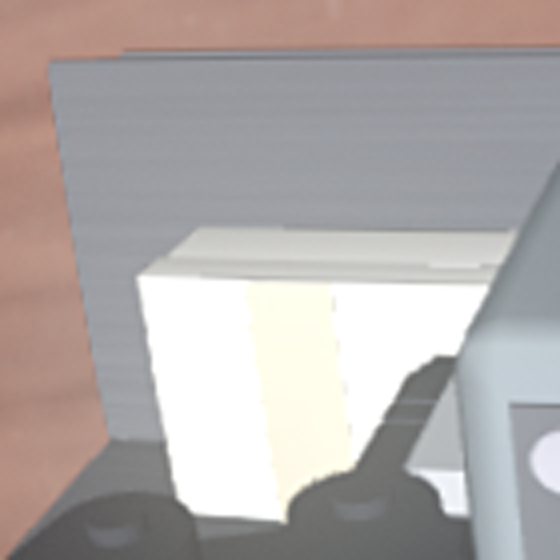

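```bash
python3 - <<'E'
from plan import *
delta(W((-.033,CY,.036+.0244+.012)))
E
```

```text
rotvec tool deg [-0.05  0.09  0.08] world d [  26.4 -106.8 -112.4] cur tool [ -72.2 -100.4   97.2] target-tool [ -72.5 -100.4   97. ]
```

Request:
jog_arm --increments '[{"slide":[-15,-30,0],"rotation":[0,0,0]},{"slide":[-20,-35,0],"rotation":[0,0,0]},{"slide":[-20,-35,0],"rotation":[0,0,0]},{"slide":[-17,0,15],"rotation":[0,0,0]},{"slide":[0,0,30],"rotation":[0,0,0]},{"slide":[0,0,30],"rotation":[0,0,0]},{"slide":[0,0,15],"rotation":[0,0,0]},{"slide":[0,0,7],"rotation":[0,0,0]},{"slide":[0,0,0],"rotation":[0,0,0]},{"slide":[0,0,0],"rotation":[0,0,0]}]'

```text
time: 13.33
tool_pos: [0.5962, -0.2342, 0.0932]
tool_rot: [-0.129, 0.088, 0.988, 0.011]
contact_force: [0.3, 0.6, -2.8]
gripper_width: 0.623
```

```bash
python3 look.py j 1; python3 - <<'E'
from plan import *
delta(W((-.027,CY,.036+.0244)))
f=optics.grab_frame("side"); cv2.imwrite("pics/side_j.png",cv2.resize(f["frame"][250:410,110:310],None,fx=4,fy=4,interpolation=cv2.INTER_CUBIC))
s=cv2.imread("pics/s_j.png"); cv2.imwrite("pics/sz_j.png",cv2.resize(s[300:450,340:490],None,fx=4,fy=4,interpolation=cv2.INTER_CUBIC))
E
```

```text
13.3833 [ 0.597  -0.2344  0.0942] [-0.1283  0.0883  0.9877  0.011 ] [-0.459  0.367  1.503 -0.072  1.52  -1.839] [ 0.25  0.28 -2.85]
rotvec tool deg [-0.06  0.24 -0.02] world d [  1.1   0.4 -15.3] cur tool [-4.9  0.6 14.6] target-tool [-4.9  0.6 14.5]
```

View pics/sz_j.png

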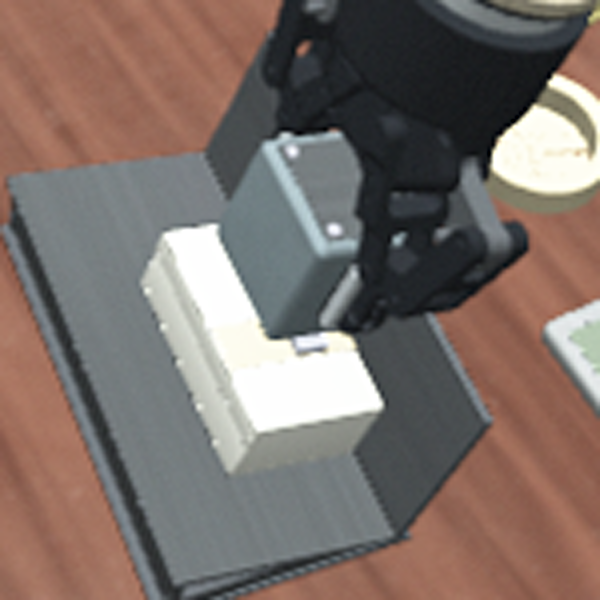

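View pics/side_j.png

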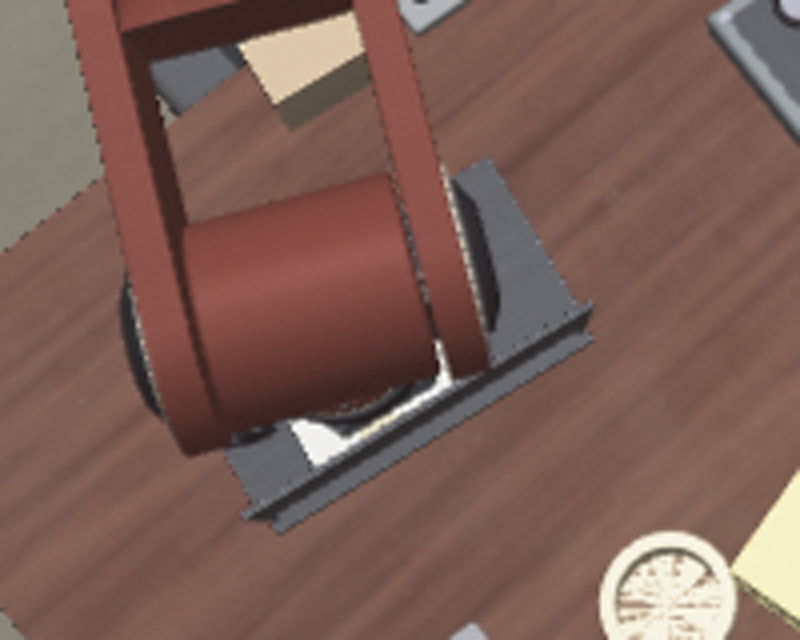

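View pics/w_j.png

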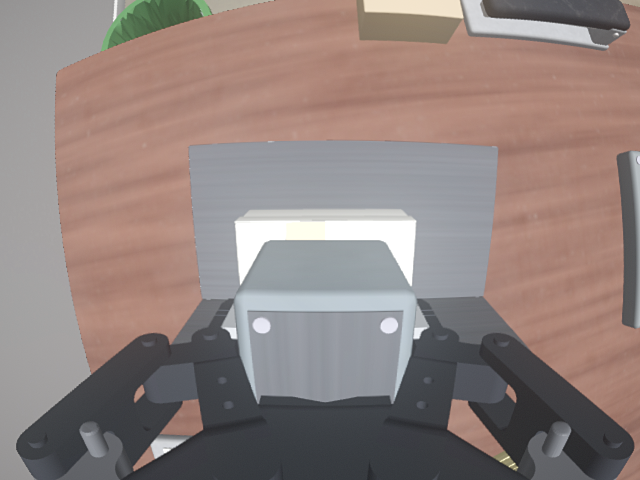

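Request:
jog_arm --increments '[{"slide":[0,0.5,8],"rotation":[0,0,0]},{"slide":[0,0,3],"rotation":[0,0,0]},{"slide":[-1.5,0,0],"rotation":[0,0,0]},{"slide":[-1.5,0,0],"rotation":[0,0,0]},{"slide":[0,0,0],"rotation":[0,0,0]},{"slide":[0,0,0],"rotation":[0,0,0]}]'

```text
time: 13.98
tool_pos: [0.5958, -0.2331, 0.0803]
tool_rot: [-0.13, 0.088, 0.987, 0.012]
contact_force: [-0.4, 0.7, -3.3]
gripper_width: 0.623
```

```bash
python3 - <<'E'
from plan import *
delta(W((-.027,CY,.036+.0244))); s=state(); print(s["contact_force"],s["ft_torque"])
E
```

```text
rotvec tool deg [ 0.02 -0.03 -0.  ] world d [ 2.6 -1.  -1. ] cur tool [-2.9 -0.5  0.2] target-tool [-2.9 -0.5  0.2]
[-0.44502714  0.65430587 -3.26893614] [-0.03639342 -0.23755693  0.00525826]
```

Request:
jog_arm --increments '[{"slide":[-1,-0.3,0],"rotation":[0,0,0]},{"slide":[-1,0,0],"rotation":[0,0,0]},{"slide":[-1,0,0],"rotation":[0,0,0]},{"slide":[0,0,0],"rotation":[0,0,0]}]'

```text
time: 14.32
tool_pos: [0.5983, -0.234, 0.0798]
tool_rot: [-0.131, 0.088, 0.987, 0.012]
contact_force: [-2.5, 0.5, -2.2]
gripper_width: 0.622
```

```bash
python3 - <<'E'
from plan import *
delta(W((-.027,CY,.036+.0244))); s=state(); print(RT.T@s["contact_force"],s["ft_torque"])
E
```

```text
rotvec tool deg [ 0.01 -0.08 -0.01] world d [ 0.  -0.1 -0.4] cur tool [-0.2 -0.1  0.4] target-tool [-0.2 -0.1  0.4]
[1.89667418 0.07088619 2.79657931] [0.02367417 0.00094014 0.00116269]
```

Request:
jog_arm --increments '[{"slide":[-0.5,0,0],"rotation":[0,0,0]},{"slide":[0,0,0.5],"rotation":[0,0,0]},{"slide":[0,0,0.5],"rotation":[0,0,0]},{"slide":[0,0,0],"rotation":[0,0,0]}]'

```text
time: 14.65
tool_pos: [0.5983, -0.234, 0.0796]
tool_rot: [-0.131, 0.088, 0.987, 0.012]
contact_force: [-5.5, 0.7, 2.9]
gripper_width: 0.624
```

```bash
python3 - <<'E'
from plan import *
delta(W((-.027,CY,.036+.0244))); s=state(); print(RT.T@s["contact_force"],s["ft_torque"])
E
```

```text
rotvec tool deg [ 0.01 -0.1  -0.  ] world d [ 0.  -0.1 -0.2] cur tool [-0.1 -0.1  0.2] target-tool [-0.1 -0.1  0.2]
[ 6.1337626  -0.30244063 -1.3161279 ] [0.23903958 0.76968979 0.11331533]
```

Request:
jog_arm --increments '[{"slide":[0,0,0.4],"rotation":[0,0,0]},{"slide":[0,0,0],"rotation":[0,0,0]}]'

```text
time: 14.82
tool_pos: [0.5983, -0.234, 0.0795]
tool_rot: [-0.131, 0.088, 0.987, 0.012]
contact_force: [-6.2, 1.3, 3.0]
gripper_width: 0.627
```

Request:
jog_arm --increments '[{"slide":[0,0,0],"rotation":[0,0,0]},{"slide":[0,0,0],"rotation":[0,0,0]},{"slide":[0,0,0],"rotation":[0,0,0]},{"slide":[0,0,0],"rotation":[0,0,0]},{"slide":[0,0,0],"rotation":[0,0,0]},{"slide":[0,0,0],"rotation":[0,0,0]}]' --fingers 1

```text
time: 15.32
tool_pos: [0.5989, -0.2341, 0.0783]
tool_rot: [-0.13, 0.088, 0.988, 0.012]
contact_force: [0.7, -0.7, -0.4]
gripper_width: 1.0
```

```bash
python3 look.py k 1; python3 - <<'E'
from plan import *
s=cv2.imread("pics/s_k.png"); cv2.imwrite("pics/sz_k.png",cv2.resize(s[300:450,340:490],None,fx=4,fy=4,interpolation=cv2.INTER_CUBIC))
E
```

```text
15.3667 [ 0.5988 -0.234   0.0783] [-0.13    0.0882  0.9875  0.0117] [-0.457  0.39   1.503 -0.071  1.5   -1.836] [-0.07  0.07  0.71]
```

View pics/sz_k.png

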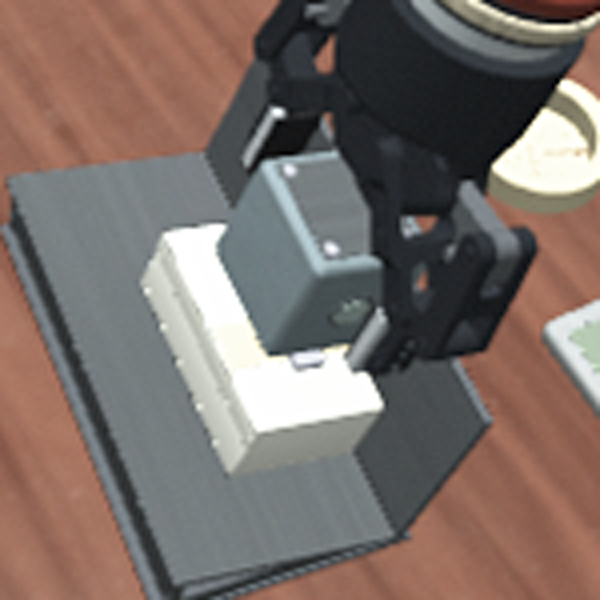

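View pics/w_k.png

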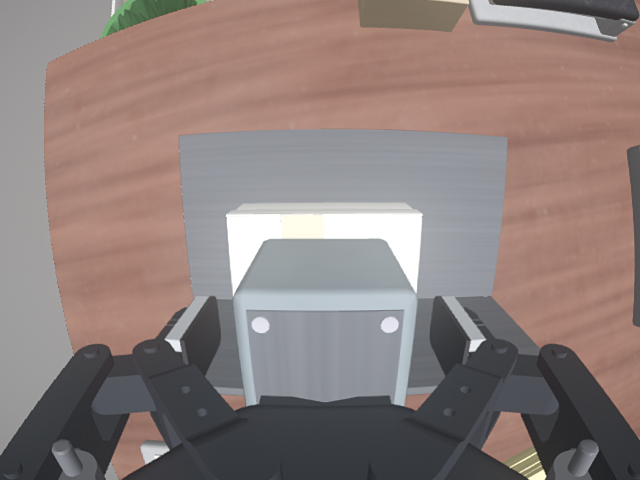

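Request:
jog_arm --increments '[{"slide":[0,0,-15],"rotation":[0,0,0]},{"slide":[0,0,-30],"rotation":[0,0,0]},{"slide":[0,0,-35],"rotation":[0,0,0]},{"slide":[0,0,-35],"rotation":[0,0,0]},{"slide":[25,25,-15],"rotation":[0,0,0]},{"slide":[20,35,0],"rotation":[0,0,0]},{"slide":[20,35,0],"rotation":[0,0,0]},{"slide":[10,35,0],"rotation":[0,0,0]},{"slide":[0,0,0],"rotation":[0,0,0]},{"slide":[0,0,0],"rotation":[0,0,0]}]'

```text
time: 16.25
tool_pos: [0.584, -0.0978, 0.2251]
tool_rot: [-0.129, 0.087, 0.988, 0.011]
contact_force: [0.6, -0.3, 0.5]
gripper_width: 1.003
```

```bash
python3 look.py l 1; python3 - <<'E'
from plan import *
f=optics.grab_frame("side"); cv2.imwrite("pics/side_l.png",cv2.resize(f["frame"][250:410,110:310],None,fx=4,fy=4,interpolation=cv2.INTER_CUBIC))
s=cv2.imread("pics/s_l.png"); cv2.imwrite("pics/sz_l.png",cv2.resize(s[300:450,340:490],None,fx=4,fy=4,interpolation=cv2.INTER_CUBIC))
F=np.load("F.npy",allow_pickle=True).item()
for n,o in(("scene",(340,300)),("side",(110,250))):
  print(n,[((proj(F[n],W((-.027+a,CY+b,.11)))[0]-o+.5)*4-.5).round(0).tolist() for a,b in((-.027,.027),(.027,.027),(.027,-.027),(-.027,-.027))])
E
```

```text
16.3 [ 0.584  -0.099   0.2246] [-0.1292  0.0876  0.9877  0.0112] [-0.281  0.153  1.532 -0.027  1.715 -1.675] [-0.02  0.11 -0.15]
scene [[260.0, 153.0], [376.0, 139.0], [441.0, 254.0], [320.0, 271.0]]
side [[383.0, 284.0], [440.0, 382.0], [337.0, 444.0], [280.0, 344.0]]
```

View pics/sz_l.png

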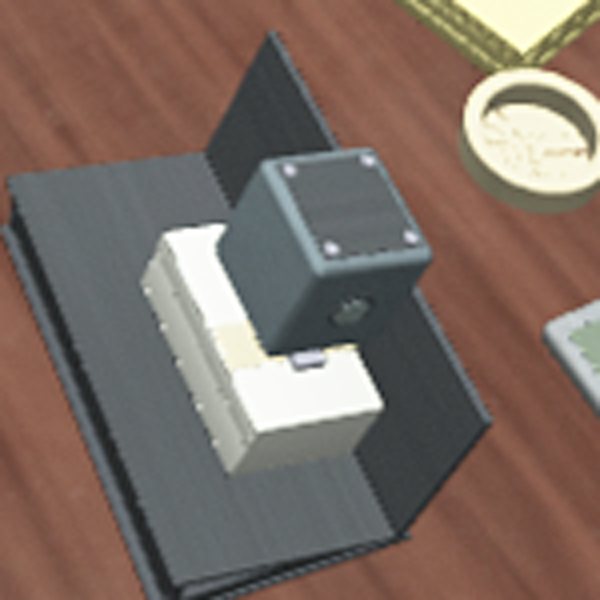

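View pics/s_l.png

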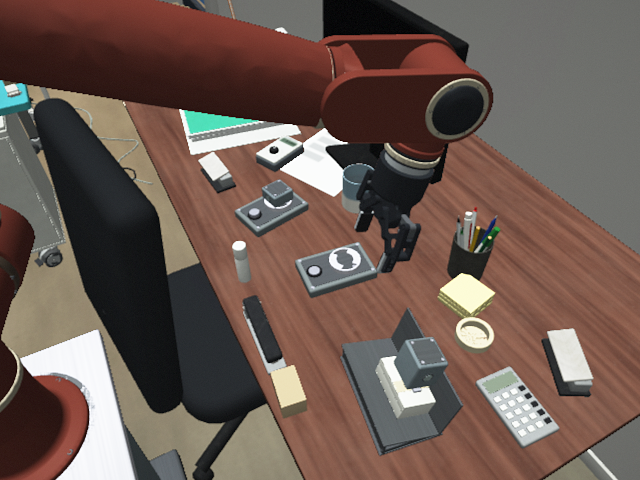

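View pics/side_l.png

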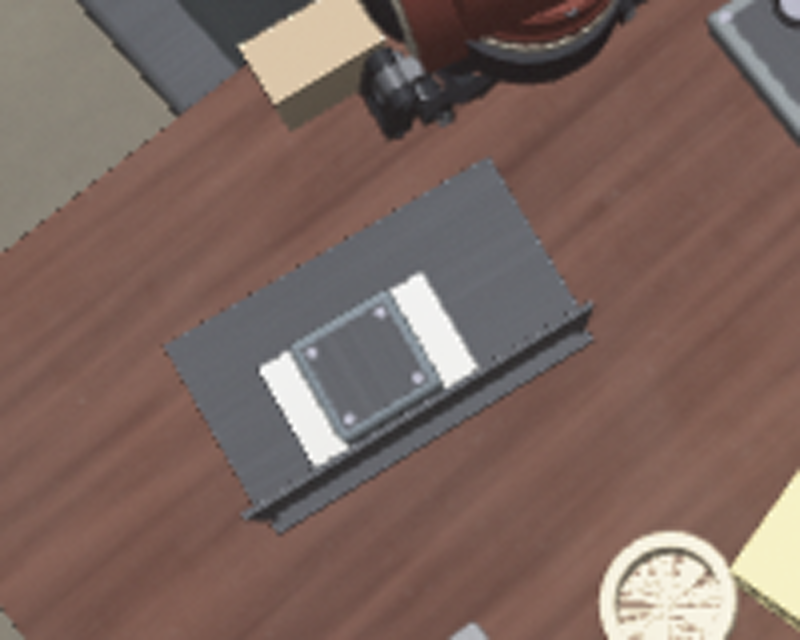

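View pics/w_l.png

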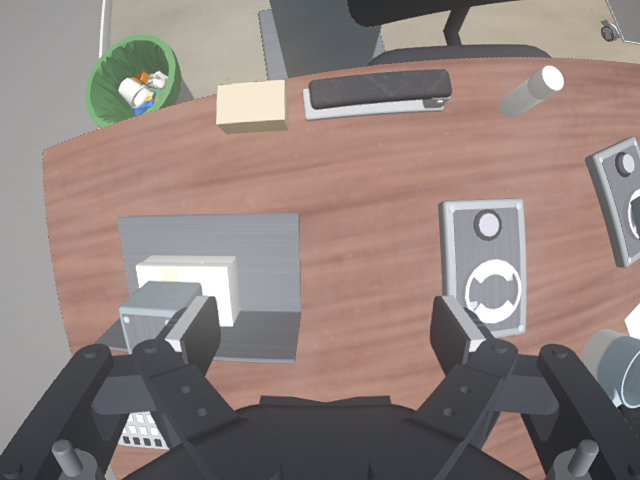

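```bash
python3 - <<'E'
from plan import *
print(manip.job_done()); print(state()["time"],state()["contact_force"])
E
```

```text
the job is handed in; nothing more can be done
None
the job is handed in; nothing more can be done
```

The taller head is off its dock and standing foot down on the pale carton, with its side against the backstop and the gripper withdrawn. The job was handed in at about 16.4 s of the 58 s.

- **Release:** I pressed the tall dock's button with the closed fingers until it stopped at 27 mm, where the force rose from 11.5 to 15 N with no further travel. The head then turned about 90° anticlockwise with only small forces and lifted free, showing about 2.5 N of weight.
- **Placing:** I tilted the head 15° to match the shelf. I moved it until the backstop pushed back with about 6 N, and lowered it until the carton took its weight before letting go.
- **Last checks:** The scene and side pictures show it centred along the carton, with near-equal strips showing at each end. Its top corners were within about 3 px (a few mm) of the expected places, an offset close to that of my camera fit. The carton's corners had not moved, and in the pictures the lower head and the other objects look where they were.
- **Less certain:**
  - One top edge read about 3° off square in the side view while the opposite edge read straight. I put this down to the rounded corners.
  - The button's depth and the contact with the backstop come from force and position readings, not from a direct measurement.

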